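# Cure a batch of painted birds under the lamp

### The arm

A 6-joint arm with a two-finger parallel gripper is mounted at the origin on the work surface. World frame = base frame: x ahead of the robot, y to its left, z up, the work surface at z = 0. Lengths are in mm, angles in rad, forces in N, time in s.
With the tool pointing down it reaches from about 275 to 825 mm from the base axis. Payload 5.2 kg.
Tool frame: the origin (TCP) lies at the very end of the fingers, on their centre line; the grasp point (between the pads) lies 19 mm behind it; z points along the fingers, y is the line along which they close (so a half turn about z gives the same grasp; the last joint's range is limited). The gripper opens to 93 mm and grips with 3 to 60 N. Pads are 15 mm wide; open, the fingers measure 128 mm over their backs; the gripper's body (75 mm by 188 mm) begins 65 mm behind the grasp point.
Start: joints at [-1.422, 0.259, 1.535, -0, 1.348, -0.203], TCP at [189.544, -516.312, 218.653] pointing down, gripper open.
Joint ranges: [-3.14, 3.14], [-0.91, 2.08], [0.19, 2.58], [-1.22, 4.36], [0.22, 2.71], [-3.12, 3.12]. Speed limits (rad/s): [2.57, 2.57, 3.14, 3.14, 3.14, 3.14].

### API

Orientations are given as [roll, pitch, yaw] about the fixed x, y, z axes, in that order (R = Rz(yaw) Ry(pitch) Rx(roll)).
In Python, from bench import robot gives the robot as it stands. The module is installed in compiled form; this text tells all that it offers. Calls block until the motion is done:
- robot.move_ptp(position, orientation): joint-space move of the TCP to a pose.
- robot.move_linear(position, ori=None, speed=150, f_stop=None): straight line of the TCP; ori=None keeps the orientation; speed is the mean speed in mm/s. With f_stop (N) it stops when the force on the tool has changed by that much, and returns True; else False.
- robot.move_j(angles): joint-space move.
- robot.move_gripper(opening): opening from 0.0 (shut) to 1.0 (fully open); the grip force is fixed at half the most; returns when the fingers have stopped.
- robot.sleep(seconds).
- robot.inverse_kinematics(position, orientation): joint angles nearest the present ones, or None.
- robot.get_image(name): name is "side" or "top" or "wrist"; returns a dict with "img" (480x640x3 uint8, blue, green, red), "fovy" (degrees; the focal length in pixels is half the picture's height over the tangent of half this angle, whatever the lens; pixels are square), "cx", "cy" (the principal point, pixels), "k1" (the pictures are not rectified: a ray, as slopes to the right and down, at radius r is drawn at 1 + k1 r^2 times it, then the intrinsics apply), "eye" and "orientation" of the camera in the world. Camera axes: x right, y down, z forward; pixel columns grow to the right and rows downward; lengths in mm; the calibration is good to about 2 mm. A picture is of the moment at which its call begins. There is no depth.
A pose or a line that the arm cannot do raises robot.MotionError and nothing moves.
- robot.hand_in(): hands the job in; it is judged then, once.
Readings, each from a call of its own:
- robot.current_t(): time.
- robot.current_qpos(): joint angles.
- robot.current_joint_vel(): joint speeds.
- robot.current_joint_efforts(): joint torques, N m.
- robot.current_tcp_pos(): TCP position.
- robot.current_eef_rot(): TCP orientation.
- robot.current_contact_force(): force on the tool from outside, world axes, zero at the start.
- robot.current_ft_torque(): the same for the moment, N m.
- robot.current_gripper_width(): opening from 0.0 (shut) to 1.0 (fully open).
- robot.current_finger_force(): force on a finger pad.
Only numpy, scipy, OpenCV 4.12 (cv2) and the standard library are available. Lean on these libraries where they do the work, as an engineer would, in place of code of your own. Each camera call takes 0.05 s, during which the arm holds its last target. There are 200 camera calls.

### The job

Stand every painted bird upright in a socket of the wooden tray, then slide the tray by its blue handle along the track and under the lamp hood until it is fully home against the red end stop. Start the lamp by twisting the knob on the hood clockwise to its stop and letting it spring back, then slide the tray with its birds back out to the front of the loading bay, and only then stand every bird upright on the cork drying board, its whole foot on the cork. Leave the bottle, paint pot and pencil case where they are.

Things in the scene. Friction and masses are not known exactly. Their poses are not given: they have to be found in the camera images.
- station: curing station, fixed: slick 8 mm grey board with an L-shaped track between aluminium fences (12 mm thick, tops 30 mm above the table) and a white lamp hood on four legs. Origin at its underside. In its axes (mm): loading bay, nearest the robot, clear x -95 to 5, y -224 to 32, open on its +x side into the lane, clear x 5 to 105, y -224 to 284, running to +y under the hood to a red end stop
- hood_mouth (a point): lower edge of the hood where the lane enters it (station x 55, y 108 mm, 112 mm above the table; axes as the station's). From here the hood reaches 180 mm to +y and 78 mm either side in x; its underside is 112 and its top 152 mm above the table
- bay_front (a point): where the tray's origin lies when it is pulled against the front stop of the loading bay (station x -50, y -96 mm; 8 mm play either way in y); axes as the station's
- lane_start (a point): where the tray's origin lies at the corner of the track, pushed straight out of the bay into the middle of the lane (station x 55, y -96 mm; 5 mm play either way in x)
- lane_home (a point): where the tray's origin lies when it is fully home against the red end stop (station x 55, y 164 mm)
- tray: wooden sliding tray, loose, 0.4 kg, 90 (x) by 240 (y) by 24 mm thick, origin at the centre of its underside, axes along the station's; it starts in the loading bay on the station's board. Three sockets 50 mm wide, 16 mm deep in a row. Blue upright handle at -y end: 14 (x) by 30 mm (y), centred at x 0, y -100 mm, top 108 mm above the tray's underside; it stays outside the hood when the tray is home
- socket0 (a point): centre of the floor of tray socket 0 (8 mm above the tray's underside, 16 mm below its top; at tray y -30 mm)
- socket1 (a point): centre of the floor of tray socket 1 (8 mm above the tray's underside, 16 mm below its top; at tray y +28 mm)
- socket2 (a point): centre of the floor of tray socket 2 (8 mm above the tray's underside, 16 mm below its top; at tray y +86 mm)
- bird_red: a painted wooden bird (red body, pink head, orange beak), about 0.12 kg, standing; origin at the centre of its underside, x towards the beak; round foot 46 mm wide and 12 mm high, then a straight round body 38 mm wide from 12 to 58 mm, round head 34 mm wide up to 84 mm; it may be absent
- bird_blue: a painted wooden bird (blue body, off-white head, yellow beak), about 0.12 kg, standing; origin at the centre of its underside, x towards the beak; round foot 46 mm wide and 12 mm high, then a straight round body 38 mm wide from 12 to 58 mm, round head 34 mm wide up to 84 mm; it may be absent
- bird_green: a painted wooden bird (green body, yellow head, red beak), about 0.12 kg, standing; origin at the centre of its underside, x towards the beak; round foot 46 mm wide and 12 mm high, then a straight round body 38 mm wide from 12 to 58 mm, round head 34 mm wide up to 84 mm; it may be absent
- knob_grip (a point): middle of the orange bar grip of the lamp's start knob, on top of the hood (knob axis vertical, at station x 55, y 225 mm); the bar is 48 mm long (the point's x), 15 mm thick (y), and reaches 15 mm above and below this point; under it a black disc 48 mm wide, 12 mm thick
- knob (a joint): angle of the start knob: 0 at rest, turns clockwise seen from above to a stop at 1.2 rad, and springs back when let go (a spring of about 0.03 Nm at rest to 0.18 Nm at the stop)
- board: the cork drying board, fixed, 110 mm (x) by 200 mm (y), 4 mm thick, lying on the table; origin at the centre of its underside
- bottle: a clear drinking-water bottle with a blue cap, 64 mm across, 190 mm tall, standing; origin at the centre of its underside; not part of the job
- paint_pot: a red paint pot with white cap, 68 mm across, 75 mm tall; origin at the centre of its underside; not part of the job
- pencil_case: a grey pencil case, 85 x 210 x 50 mm, lying beyond the station; origin at the centre of its underside; not part of the job
There are look-alikes about, which are no part of the job. What is shaped like the bird_blue but purple is not meant.

How it is judged:
By the outcome, as a careful person would: the job done as asked, in the order asked, and still so for the second after the job is handed in, with the robot touching nothing.
Of bird_red, bird_blue, bird_green only 2 to 3 are there at a start; the rules pass over those that are not, and their reading is None.
At some moment in a run one of bird_red, bird_blue, bird_green, tray may be knocked a few centimetres aside while the robot is not near it.
It also fails if it takes over 210 s, if anything falls off the work surface, if the arm or the gripper's body presses on something with over 40 N, if the wrist force passes 120 N, or if a joint passes its speed limit or range.

## Working session

There is one attempt and no reset: what is moved stays moved. The work goes in short steps, each a Python script; the robot and the scene stay as the last script left them, time stands still between calls to the robot, and variables do not carry over. Pictures are saved under pics/ and viewed, at most 17 in all, crops included, and the job is handed in when it is done.

```bash
mkdir -p pics; cat > h.py <<'E'
import numpy as np, cv2
from bench import robot
from scipy.spatial.transform import Rotation as R
def shot(n,fn=None):
    d=robot.get_image(n)
    if fn: cv2.imwrite('pics/'+fn,d['img'])
    return d
def rot(d):
    o=np.array(d['orientation'],float)
    return o if o.shape==(3,3) else R.from_euler('xyz',o).as_matrix()
def K(d):
    f=240/np.tan(np.radians(d['fovy'])/2); return f
def ray(d,u,v):
    f=K(d); p=np.array([(u-d['cx'])/f,(v-d['cy'])/f]); q=p.copy()
    for _ in range(30): q=p/(1+d['k1']*(q@q))
    return rot(d)@np.array([q[0],q[1],1.])
def onz(d,u,v,z):
    r=ray(d,u,v); e=np.array(d['eye'],float); return e+r*(z-e[2])/r[2]
def proj(d,P):
    c=rot(d).T@(np.array(P,float)-np.array(d['eye'])); p=c[:2]/c[2]; p=p*(1+d['k1']*(p@p))
    return p*K(d)+[d['cx'],d['cy']]
E
python3 - <<'E'
from h import *
for n in ['top','side','wrist']:
    d=shot(n,n+'0.png'); print(n,{k:d[k] for k in d if k!='img'})
print(robot.current_t(),robot.current_eef_rot())
E
```

```text
top {'fovy': 46.96873889410298, 'cx': 311.0739317801423, 'cy': 240.92678128991108, 'k1': -0.10829140304815324, 'eye': array([ 346.11554167, -136.74699559, 1381.75436673]), 'orientation': array([-2.94577205, -0.01137391, -1.55661196])}
side {'fovy': 53.30763439087262, 'cx': 315.20830070175515, 'cy': 245.18670880760166, 'k1': 0.006097818643058767, 'eye': array([  245.19912147, -1153.51156955,   879.29749621]), 'orientation': array([-2.1879731 ,  0.00965654, -0.3211935 ])}
wrist {'fovy': 64.59526236875104, 'cx': 323.67482298617745, 'cy': 239.2296193667464, 'k1': -0.05001064385533847, 'eye': array([ 262.62719953, -487.93299182,  383.30334746]), 'orientation': array([ 2.85567313,  0.00297753, -1.21889333])}
0.15 [-3.14027026e+00 -2.65213291e-04  3.51791004e-01]
```

View pics/top0.png

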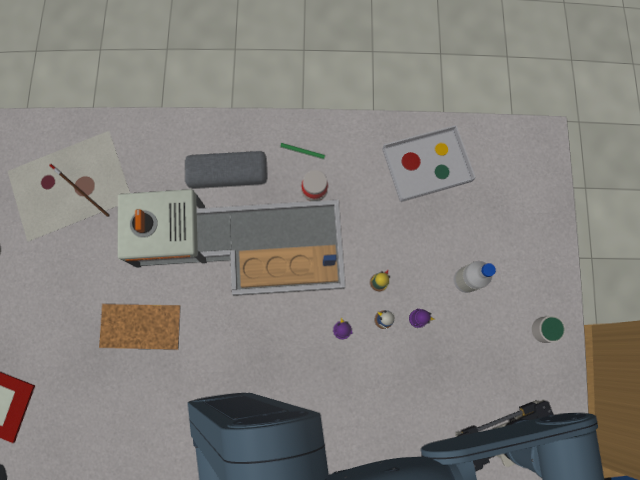

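View pics/side0.png

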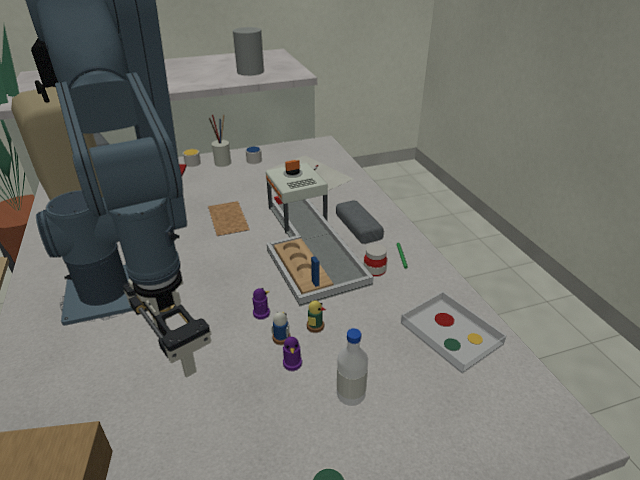

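Top view: the tray is in the bay with its handle at (329,260), the hood at (158,225) and the cork at (140,326). Candidates are a green bird with yellow head at (381,281), a blue bird with white head at (385,319), and purple look-alikes at (342,329) and (420,317). No red bird is present. I'll confirm this in a crop.

```bash
python3 - <<'E'
import cv2,numpy as np
t=cv2.imread('pics/top0.png'); s=cv2.imread('pics/side0.png')
a=cv2.resize(s[275:375,235:335],(400,400),interpolation=cv2.INTER_CUBIC)
b=cv2.resize(t[255:345,330:440],(400,400*90//110),interpolation=cv2.INTER_CUBIC)
c=np.zeros((400,800,3),np.uint8); c[:,:400]=a; c[:b.shape[0],400:]=b
cv2.imwrite('pics/crop1.png',c)
cv2.imwrite('pics/crop2.png',cv2.resize(t[185:355,95:350],(795,530),interpolation=cv2.INTER_CUBIC))
E
```

```text
(no output)
```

View pics/crop1.png

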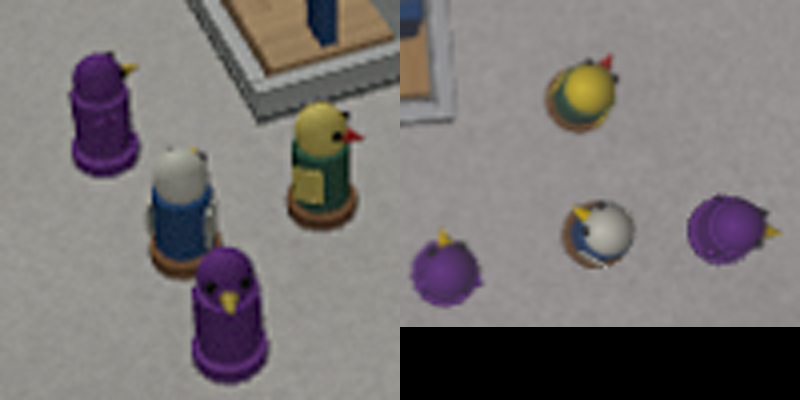

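View pics/crop2.png

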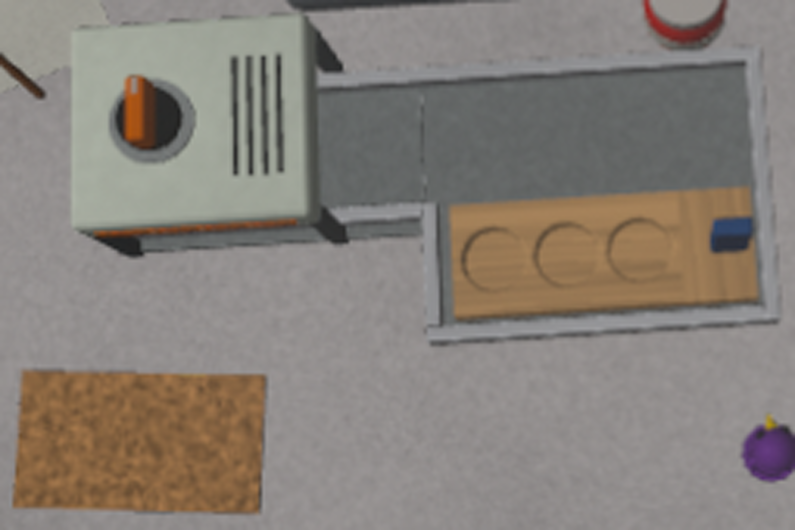

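Crops confirm it: green bird (yellow head, red beak) and blue bird (white head, yellow beak) are the ones meant; both purple ones are look-alikes. Now measuring.

```bash
cat >> h.py <<'E'
def fit2(S,W):
    S=np.array(S,float);W=np.array(W,float)[:,:2];s=S.mean(0);w=W.mean(0)
    H=(S-s).T@(W-w); a=np.arctan2(H[0,1]-H[1,0],H[0,0]+H[1,1])
    M=np.array([[np.cos(a),-np.sin(a)],[np.sin(a),np.cos(a)]]); t=w-M@s
    return a,M,t,W-(S@M.T+t)
def blob(img,lo,hi,box=None,amin=8):
    m=cv2.inRange(cv2.cvtColor(img,cv2.COLOR_BGR2HSV),np.array(lo),np.array(hi))
    if box: k=np.zeros_like(m);x0,y0,x1,y1=box;k[y0:y1,x0:x1]=1;m=m*k
    n,l,s,c=cv2.connectedComponentsWithStats(m)
    return sorted([(int(s[i,4]),*np.round(c[i],1),*s[i,:4]) for i in range(1,n) if s[i,4]>=amin],reverse=True)
E
python3 - <<'E'
from h import *
d=shot('top');s=shot('side')
f=lambda x,y:(x/3.118+94.6,y/3.118+184.6)
S=[];W=[]
for p,q,z in [((778,321),(-107,-236),30),((428,332),(-107,44),30),((762,47),(117,-236),30),((70,30),(133,288),152),((305,12),(133,108),152),((75,230),(-23,288),152),((318,213),(-23,108),152)]:
    S.append(q);W.append(onz(d,*f(*p),z))
a,M,t,r=fit2(S,W);print('station',a,t);print(r.round(1))
S=[(55,100),(55,-100),(-55,-100),(-55,100)];W=[onz(d,*f(*p),4) for p in [(22,370),(266,376),(261,513),(13,507)]]
a,M,t,r=fit2(S,W);print('board',a,t);print(r.round(1))
S=[(45,120),(45,-120),(-45,-120),(-45,120)];W=[onz(d,*f(*p),32) for p in [(449,206),(752,186),(757,301),(453,320)]]
a,M,t,r=fit2(S,W);print('tray',a,t);print(r.round(1))
for n,im,bx in [('top',d,(335,255,440,345)),('side',s,(240,280,340,380))]:
    Y=blob(im['img'],(22,90,70),(34,255,255),bx)[:3]; Wt=blob(im['img'],(0,0,0) if 0 else (12,0,120),(60,70,255),bx)[:3]
    B=blob(im['img'],(100,90,30),(118,255,255),bx)[:3]; G=blob(im['img'],(65,60,20),(95,255,255),bx)[:3]
    for k,v in dict(Y=Y,W=Wt,B=B,G=G).items():
        print(n,k,[tuple(float(q) for q in x) for x in v])
E
```

```text
station 0.08143392489371876 [588.38696775   8.81156211]
[[-2.   3.9]
 [ 7.6  0.3]
 [-1.9 -0.7]
 [-3.6  0.3]
 [-2.2  2.7]
 [ 0.5 -3.6]
 [ 1.6 -2.9]]
board 0.003949010608617002 [396.23085961 276.15041367]
[[-0.   0.5]
 [-1.   0.4]
 [ 0.6 -0.9]
 [ 0.5  0.1]]
tray 0.07866887635097104 [550.70126752 -92.08902194]
[[ 0.3  0.3]
 [ 1.6 -1.8]
 [-0.9  0.8]
 [-1.   0.7]]
top Y [(172.0, 381.1, 279.2, 371.0, 273.0, 18.0, 17.0), (13.0, 379.8, 313.1, 378.0, 312.0, 5.0, 4.0), (8.0, 341.6, 319.9, 341.0, 318.0, 3.0, 4.0)]
top W [(108.0, 386.1, 318.1, 381.0, 312.0, 11.0, 13.0), (14.0, 387.0, 285.3, 383.0, 279.0, 7.0, 12.0)]
top B [(24.0, 380.2, 321.2, 378.0, 316.0, 9.0, 11.0)]
top G [(21.0, 374.9, 283.5, 373.0, 279.0, 7.0, 9.0)]
side Y [(132.0, 314.4, 306.8, 309.0, 300.0, 13.0, 14.0), (67.0, 311.6, 320.8, 308.0, 317.0, 8.0, 9.0), (15.0, 292.0, 349.9, 290.0, 348.0, 5.0, 5.0)]
side W [(6973.0, 286.3, 335.6, 240.0, 280.0, 100.0, 100.0), (154.0, 310.8, 289.4, 289.0, 280.0, 51.0, 18.0)]
side B [(179.0, 279.7, 331.2, 273.0, 322.0, 15.0, 18.0), (34.0, 315.4, 282.1, 312.0, 280.0, 7.0, 6.0)]
side G [(112.0, 316.4, 318.8, 308.0, 310.0, 14.0, 18.0)]
```

```bash
cat >> h.py <<'E'
def dn(yaw): return [np.pi,0,yaw]
A=0.0815
E
python3 - <<'E'
from h import *
d=shot('top')
g=onz(d,380.9,279.75,67);b=onz(d,386.7,318.8,67);p1=onz(d,420,317,65);p2=onz(d,342,329,65)
print('g',g,'b',b,'p',p1,p2)
m=(g+b)/2
robot.move_ptp([m[0]-30,m[1],250],dn(0)); 
w=shot('wrist','w1.png');print(w['eye'],w['orientation'],robot.current_t(),robot.current_qpos())
for P in (g,b): print(proj(w,P),proj(w,[P[0],P[1],12]))
for y in (A-np.pi/2,A+np.pi/2):
  for P in ([558,-190,90],[640,60,90],[625,238,200],[410,270,60],[560,-70,60]): print(np.round(robot.inverse_kinematics(P,dn(y)),2))
E
```

```text
g [ 514.80470672 -317.07524638   67.        ] b [ 421.60529844 -330.20653521   67.        ] p [ 426.77061765 -410.50357558   65.        ] [ 396.42848571 -224.14948432   65.        ]
[ 515.7837003  -323.19398338  415.19629001] [ 2.85438118e+00  1.25439437e-03 -1.57071740e+00] 1.55 [-8.42656835e-01  2.30339017e-01  1.49569174e+00 -4.87919448e-04
  1.41578483e+00  7.29082778e-01]
[317.24760905 128.71616411] [318.19114804 128.55976337]
[331.50996585 230.47734499] [330.57256729 217.28678132]
[-0.52  0.44  1.61 -0.    1.1   2.54]
[-0.08  0.53  1.46 -0.    1.15  2.98]
[ 0.2   0.48  1.25  0.    1.41 -3.03]
[ 0.35  0.33  1.88 -0.    0.94 -2.87]
[-0.32  0.44  1.7  -0.    1.01  2.74]
[-0.52  0.44  1.61  0.    1.1  -0.6 ]
[-0.08  0.53  1.46  0.    1.15 -0.16]
[ 0.2   0.48  1.25 -0.    1.41  0.12]
[ 0.35  0.33  1.88 -0.    0.94  0.27]
[-0.32  0.44  1.7   0.    1.01 -0.4 ]
```

View pics/w1.png

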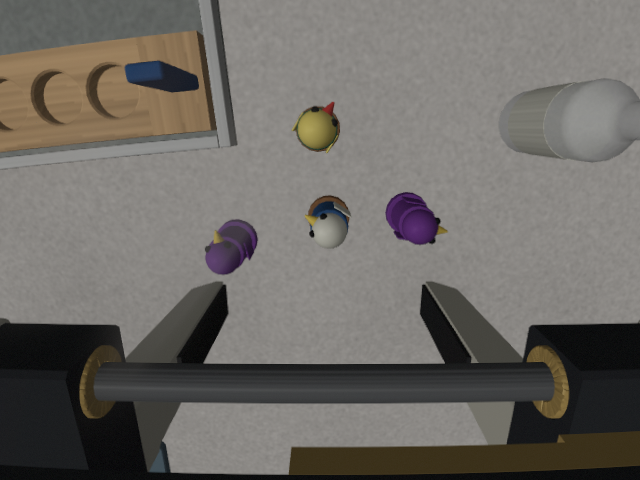

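Wrist view: green head (318,129), blue head (329,229), agreeing with the top view; purple at (230,247),(413,218). Now a wrist look at the tray/bay.

```bash
python3 - <<'E'
from h import *
w=dict(np.load('w.npy',allow_pickle=True).item()) if 0 else shot('wrist')
print('g',onz(w,318,129,67),'b',onz(w,329,229,67))
robot.move_ptp([560,-160,300],dn(A+np.pi/2))
w=shot('wrist','w2.png'); np.save('w2.npy',w,allow_pickle=True)
print(w['eye'],robot.current_t())
E
```

```text
g [ 514.34799972 -318.05218614   67.        ] b [ 422.85135128 -328.05108899   67.        ]
[552.57828102 -81.20052321 465.04910935] 2.8167
```

View pics/w2.png

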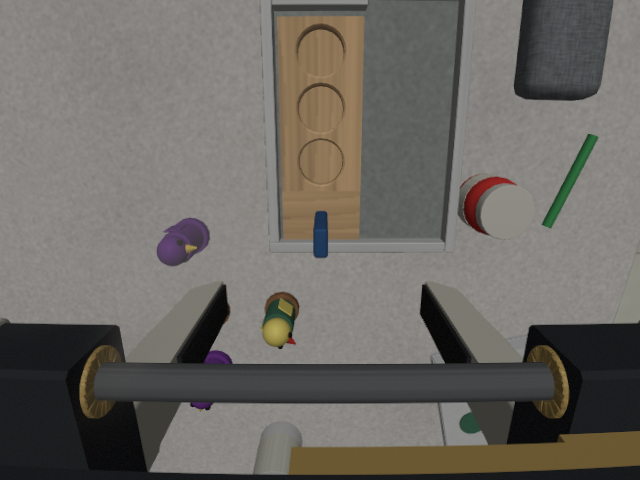

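Tray sockets appear at (320,52), (321,108), (321,161), the handle at (320,233), and the fence corners at (271,251), (453,251).

```bash
python3 - <<'E'
from h import *
w=np.load('w2.npy',allow_pickle=True).item()
S=[(-45,120),(45,120),(45,-120),(0,86),(0,28),(0,-30),(-45,-120)]
P=[(277,15),(364.5,15),(360,241),(320,52),(321,108),(321,161),(282,240)]
W=[onz(w,*p,32) for p in P]
a,M,t,r=fit2(S,W);print('tray',a,t);print(r.round(1))
for y in (86,28,-30): print('socket',M@[0,y]+t)
print('handle',M@[0,-100]+t, onz(w,321,212,116))
F=[(271,251),(453,251),(466,0),(262,0)]
FW=[onz(w,*p,30) for p in F]; print(np.round(FW,1))
Ms=np.array([[np.cos(A),-np.sin(A)],[np.sin(A),np.cos(A)]])
# station origin from corners (-107,-236),(117,-236)
for c,q in zip(FW,[(-107,-236),(117,-236)]): print('st',c[:2]-Ms@q)
v=FW[1]-FW[0];print(np.hypot(*v[:2]),np.arctan2(v[1],v[0]))
v=FW[2]-FW[1];print(np.arctan2(-v[0],v[1]))
v=FW[3]-FW[0];print(np.arctan2(-v[0],v[1]))
print('tray in st', Ms.T@(t-np.array([588.4,8.8])))
E
```

```text
tray 0.07866409423943743 [549.86542806 -88.70400087]
[[-0.   0.8]
 [ 0.1  0.8]
 [ 1.6 -1.9]
 [-0.7 -1. ]
 [ 0.2  0.6]
 [ 0.   1.7]
 [-1.3 -0.9]]
socket [543.10729093  -2.96994939]
socket [547.66510435 -60.79058876]
socket [ 552.22291776 -118.61122813]
handle [ 557.72372706 -188.3947584 ] [ 555.96799755 -156.98530029  116.        ]
[[ 500.4 -228.3   30. ]
 [ 720.  -210.9   30. ]
 [ 688.7   59.8   30. ]
 [ 479.2   41.7   30. ]]
st [587.80165343  15.63903206]
st [584.18299627  14.77571692]
220.32379852320318 0.0789317073694739
0.11522735788197873
0.07840698560947233
tray in st [-46.34444643 -94.04326507]
```

```bash
sed -i 's/^A=.*/A=0.0787/' h.py; cat >> h.py <<'E'
Y=A+np.pi/2
def pick(x,y,base,fr=0.65):
    robot.move_gripper(fr)
    robot.move_ptp([x,y,base+130],dn(Y))
    robot.move_linear([x,y,base+25],speed=120,f_stop=8)
    robot.move_gripper(0.0)
    print('grip',robot.current_gripper_width(),robot.current_finger_force())
    robot.move_linear([x,y,base+170],speed=200)
def place(x,y,base,fr=0.65,above=0.5):
    robot.move_linear([x,y,base+50],speed=200)
    hit=robot.move_linear([x,y,base+25+above],speed=40,f_stop=6)
    z=robot.current_tcp_pos()[2]; print('place hit',hit,'bird z',z-25,'t',robot.current_t())
    return z-25
def woodtop(fn=None):
    d=shot('top',fn); m=cv2.inRange(cv2.cvtColor(d['img'],cv2.COLOR_BGR2HSV),(8,70,90),(22,200,255)); m[:,:200]=0;m[:180]=0;m[310:]=0;m[:,345:]=0
    c=max(cv2.findContours(cv2.morphologyEx(m,cv2.MORPH_CLOSE,np.ones((15,15))),0,2)[0],key=cv2.contourArea)
    return d,c,np.array([onz(d,*p,32)[:2] for p in cv2.boxPoints(cv2.minAreaRect(c))])
E
python3 - <<'E'
from h import *
pick(422.5,-328.5,0)
robot.move_ptp([543.1,-3,190],dn(Y))
d,c,P=woodtop('t1.png'); print(P.round(0),P.mean(0),robot.current_t())
w=shot('wrist','w3.png')
E
```

```text
grip 0.40387234580638454 30.000643730163574
[[ 588.   15.]
 [ 607. -209.]
 [ 515. -215.]
 [ 497.    6.]] [ 551.72728679 -100.79989741] 8.3667
```

View pics/w3.png

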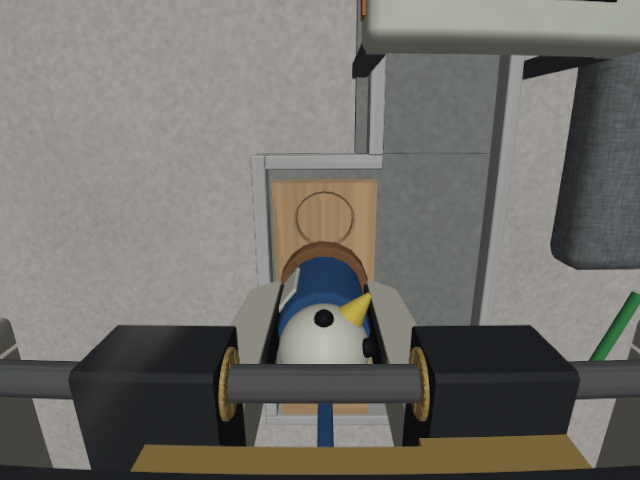

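Wrist view with blue bird held: socket 2 at (325,217), tray far corners (273,182), (377,181).

```bash
python3 - <<'E'
from h import *
w=shot('wrist'); print(robot.current_tcp_pos())
print('s2',onz(w,325,217,32),'corners',onz(w,273,182,32),onz(w,377,181,32))
# bird foot in hand: bottom of foot at z = 190-25 ; far edge of foot row 242
print('foot far edge', onz(w,325,242,165+6), 'head c',onz(w,323,347,165+67))
E
```

```text
[543.08196159  -4.35234712 189.84966839]
s2 [542.99647101   0.89250434  32.        ] corners [496.49857027  27.95096029  32.        ] [584.6457482   35.60729791  32.        ]
foot far edge [541.05760237  19.95819369 171.        ] head c [541.85460714  -2.25976762 232.        ]
```

```bash
python3 - <<'E'
from h import *
robot.move_linear([543.8,-0.5,62],speed=120)
w=shot('wrist'); cv2.imwrite('pics/w4.png',w['img'][80:400,180:480].repeat(2,0).repeat(2,1)[:600])
print(robot.current_tcp_pos()); np.save('w4.npy',w,allow_pickle=True)
E
```

```text
[544.51773485  -0.64507371  62.85271584]
```

View pics/w4.png

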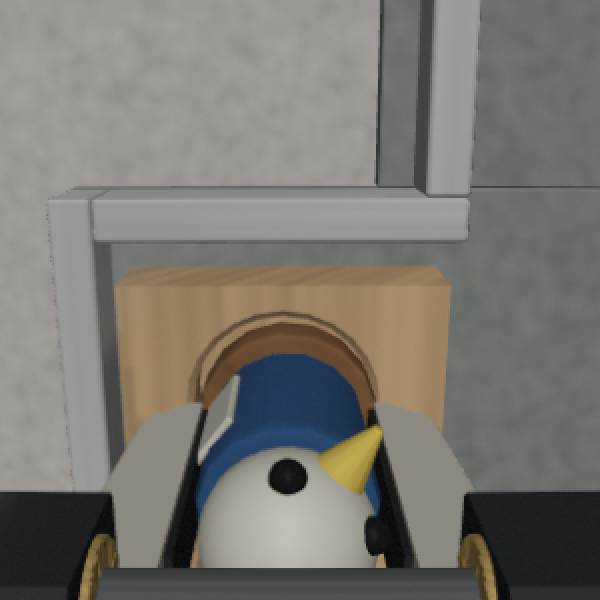

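Crop shows the foot (far edge at image (324,241)) inside the rim of socket 2 (far edge at (321,236)).

```bash
python3 - <<'E'
from h import *
w=np.load('w4.npy',allow_pickle=True).item()
f=lambda x,y:(x/2+180,y/2+80)
print('rim far',onz(w,*f(283,312),32),'foot far',onz(w,*f(288,323),38),onz(w,*f(288,323),49.8))
print('rim l/r',onz(w,*f(191,395),32),onz(w,*f(380,395),32),'foot l/r',onz(w,*f(203,395),50),onz(w,*f(375,395),50))
print('tray far corners',onz(w,*f(117,286),32),onz(w,*f(450,286),32))
E
```

```text
rim far [540.65186844  23.30713961  32.        ] foot far [542.07576715  22.1342008   38.        ] [541.76580341  25.66546146  49.8       ]
rim l/r [517.03366593  -2.57555243  32.        ] [569.35681836   1.52030956  32.        ] foot l/r [521.89414848   5.15511502  50.        ] [565.13420629   8.53776769  50.        ]
tray far corners [496.01477528  27.03145923  32.        ] [584.46230115  33.97531345  32.        ]
```

```bash
python3 - <<'E'
from h import *
h=robot.move_linear([543.5,-1.1,41.3],speed=30,f_stop=6)
print(h,robot.current_tcp_pos(),robot.current_contact_force())
if robot.current_tcp_pos()[2]<44:
    robot.move_gripper(0.65); robot.move_linear([543.5,-1.1,190],speed=200)
    robot.move_ptp([560,-160,300],dn(Y))
    w=shot('wrist','w5.png'); print(robot.current_t()); np.save('w5.npy',w,allow_pickle=True)
E
```

```text
True [544.32097718  -0.86533     57.10090836] [-1.55524904 -0.03187409  4.93676641]
```

```bash
python3 - <<'E'
from h import *
w=shot('wrist'); cv2.imwrite('pics/w6.png',cv2.resize(w['img'][200:350,220:420],(800,600),interpolation=cv2.INTER_CUBIC))
np.save('w6.npy',w,allow_pickle=True); print(robot.current_contact_force())
E
```

```text
[-0.20160105 -0.07141318  5.04573949]
```

View pics/w6.png

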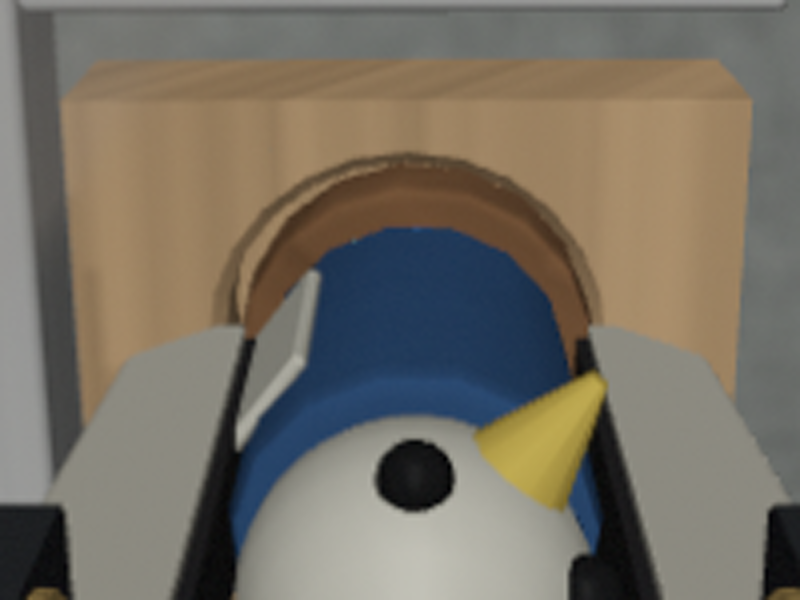

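Blue foot sits slightly right/far of the socket: gaps about 28 px left, 15 px right and 10 px far. I'll shift −x/−y and retry in small steps.

```bash
cat >> h.py <<'E'
def insert(x,y,zc,tries=((0,0),(-1,0),(1,0),(0,-1.2),(0,1.2),(-1,-1.2),(1,1.2))):
    for dx,dy in tries:
        robot.move_linear([x+dx,y+dy,zc+18.5],speed=30)
        h=robot.move_linear([x+dx,y+dy,zc+0.3],speed=25,f_stop=6); p=robot.current_tcp_pos()
        print((dx,dy),h,np.round(p,1),np.round(robot.current_contact_force(),1))
        if p[2]<zc+6: return True
    return False
E
python3 - <<'E'
from h import *
if insert(542.6,-1.9,41):
    robot.move_gripper(0.65); robot.move_linear([542.6,-1.9,190],speed=200)
    robot.move_ptp([560,-160,300],dn(Y))
    w=shot('wrist','w5.png'); np.save('w5.npy',w,allow_pickle=True)
print(robot.current_t())
E
```

```text
(0, 0) True [542.5  -2.   41.4] [-0.5  0.4  5.3]
13.4667
```

```bash
python3 - <<'E'
from h import *
w=np.load('w5.npy',allow_pickle=True).item()['img']; o=np.load('w2.npy',allow_pickle=True).item()['img']
for im in (o,w):
    print(blob(im,(22,90,70),(34,255,255),(240,280,330,360))[:1], blob(im,(8,70,90),(22,200,255),(260,0,380,260))[:1])
pick(514.2,-318.3,0)
robot.move_ptp([547.2,-59.7,150],dn(Y))
robot.move_linear([547.2,-59.7,60],speed=120)
w=shot('wrist'); cv2.imwrite('pics/w7.png',cv2.resize(w['img'][200:350,220:420],(800,600),interpolation=cv2.INTER_CUBIC)); print(robot.current_tcp_pos(),robot.current_t())
E
```

```text
[(637, np.float64(275.7), np.float64(331.5), np.int32(261), np.int32(318), np.int32(30), np.int32(29))] [(17307, np.float64(320.6), np.float64(123.8), np.int32(277), np.int32(16), np.int32(87), np.int32(223))]
[(645, np.float64(276.1), np.float64(334.1), np.int32(261), np.int32(320), np.int32(30), np.int32(29))] [(15677, np.float64(321.1), np.float64(135.3), np.int32(277), np.int32(18), np.int32(88), np.int32(224))]
grip 0.40168766415182183 30.000511407852173
[547.98342555 -60.15962803  60.87975817] 19.0
```

View pics/w7.png

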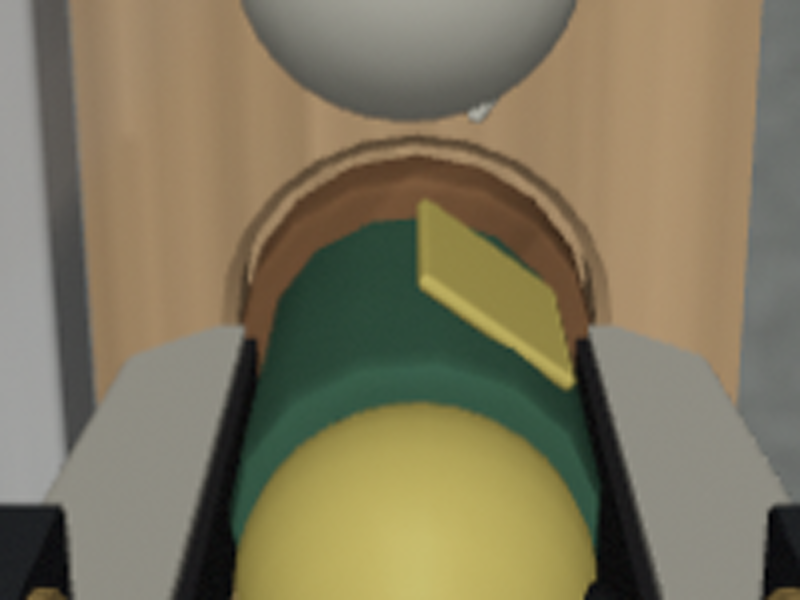

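Green foot is centred over socket 1 (gap equal left/right). Insert.

```bash
python3 - <<'E'
from h import *
if insert(547.2,-60.0,41):
    robot.move_gripper(0.65); robot.move_linear([547.2,-60,190],speed=200)
    robot.move_ptp([560,-160,300],dn(Y))
    w=shot('wrist','w8.png'); np.save('w8.npy',w,allow_pickle=True)
    print('handle top', blob(w['img'],(100,90,30),(125,255,255),(290,180,360,280))[:2])
    for v in (240,257): print(onz(w,321,v,116))
print(robot.current_t())
E
```

```text
(0, 0) True [547.6 -60.2  56.9] [-0.7  0.5  5.7]
(-1, 0) True [546.3 -60.1  57.2] [-0.4 -0.3  5.1]
(1, 0) True [548.3 -60.1  57. ] [-0.7  0.4  4.2]
(0, -1.2) True [547.  -61.2  41.5] [0.2 0.4 4.8]
handle top [(575, np.float64(321.1), np.float64(237.1), np.int32(314), np.int32(214), np.int32(14), np.int32(46))]
[ 557.2755873  -181.78727355  116.        ]
[ 558.57899224 -198.85534564  116.        ]
23.8917
```

View pics/w8.png

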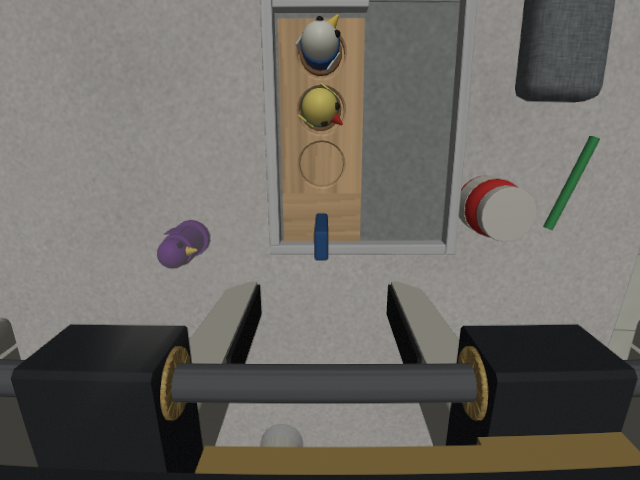

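Both birds stand in sockets 2 and 1; handle as predicted. Now push the tray to the lane.

```bash
cat >> h.py <<'E'
X_=np.array([np.cos(A),np.sin(A),0]); Y_=np.array([-np.sin(A),np.cos(A),0])
def rel(v,sp,fs=None):
    p=np.array(robot.current_tcp_pos()); h=robot.move_linear(list(p+v),speed=sp,f_stop=fs); q=np.array(robot.current_tcp_pos())-p
    print('moved',round(q@X_,1),round(q@Y_,1),round(q[2],1),h,np.round(robot.current_contact_force(),1)); return h
E
python3 - <<'E'
from h import *
robot.move_ptp([557.2,-187.4,140],dn(Y)); robot.move_linear([557.2,-187.4,75],speed=100,f_stop=10)
robot.move_gripper(0); print(robot.current_gripper_width()*93,robot.current_tcp_pos())
rel(X_*95,60,20); rel(X_*18,20,8); 
w=shot('wrist','w9.png'); print(robot.current_t(),robot.current_tcp_pos())
E
```

```text
13.625983862382403 [ 557.37581827 -187.45374792   75.03374634]
moved 93.6 0.1 0.2 False [-4.7 -0.   4.1]
moved 11.7 0.6 0.0 True [-2.4  1.1  4. ]
28.6 [ 662.34480052 -178.3832753    75.22205544]
```

View pics/w9.png

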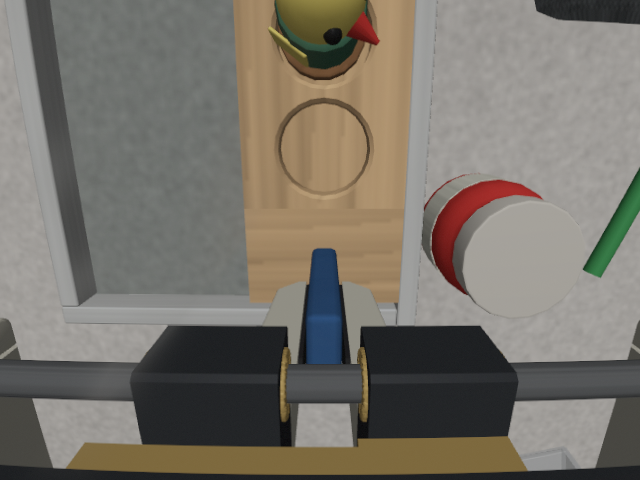

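Tray lies along the outer lane fence, green in its socket. Back off and slide into the hood.

```bash
python3 - <<'E'
from h import *
rel(-X_*4,20); 
h=rel(Y_*240,60,20)
if not h: rel(Y_*40,20,12)
print(robot.current_t(),robot.current_tcp_pos(),robot.current_eef_rot())
shot('side','s2.png')
E
```

```text
moved -3.4 0.0 -0.0 False [ 3.3  1.2 -0.7]
moved -0.3 240.4 0.1 False [ 0.5 -5.1  2.9]
moved 0.7 21.9 0.1 True [ 1.  -1.7 -0.1]
34.2917 [638.71418704  82.87884728  75.33998932] [-3.13607599  0.00328796  1.65140325]
```

```bash
python3 - <<'E'
from h import *
rel(Y_*6,10,15)
print(robot.current_contact_force())
robot.move_gripper(0.45); rel(np.array([0,0,180]),150)
p=np.array(robot.current_tcp_pos())
# station origin estimate from stop: tray origin = lane_home
hd=p[:2]; o=hd-(Y_*64)[:2]-(X_*55)[:2]; print('station origin est',o, 'knob',o+(X_*55+Y_*225)[:2])
robot.move_ptp([*(hd+(Y_*30)[:2]),330],dn(Y))
w=shot('wrist','w10.png'); np.save('w10.npy',w,allow_pickle=True); print(robot.current_t())
E
```

```text
moved 0.2 0.1 0.3 True [-0.1 -1.9 -0.4]
[-0.05662485 -1.94448393 -0.41968231]
moved -0.5 0.0 178.8 False [ 0.3 -0.3  1.2]
station origin est [588.57336053  14.88862531] knob [625.71389541 243.51622791]
37.4333
```

View pics/w10.png

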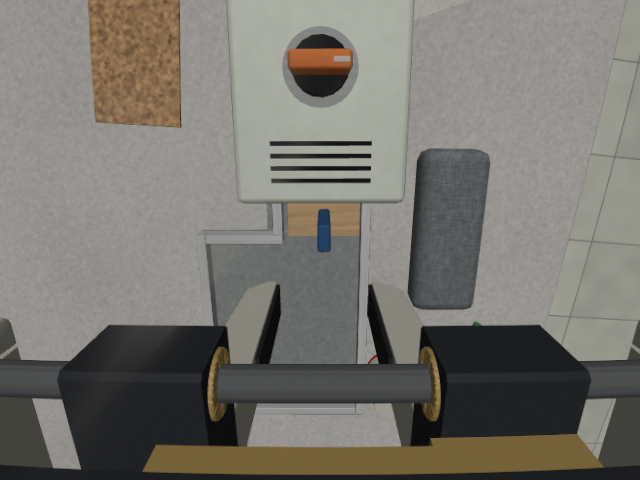

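Tray home, handle at (323,230); knob bar at (320,58).

```bash
python3 - <<'E'
from h import *
w=np.load('w10.npy',allow_pickle=True).item()
b=blob(w['img'],(3,120,80),(18,255,255),(270,20,370,100)); print(b[:2]); 
k=onz(w,320,59,194); print(k)
for u,v in((288,59),(352,59)): print(onz(w,u,v,194))
YK=A+np.pi
robot.move_gripper(0.45)
robot.move_ptp([k[0],k[1],260],dn(YK)); 
w=shot('wrist','w11.png'); np.save('w11.npy',w,allow_pickle=True); print(robot.current_t(),robot.current_qpos().round(2))
E
```

```text
[(1278, np.float64(317.7), np.float64(58.6), np.int32(288), np.int32(48), np.int32(64), np.int32(23))]
[622.78647069 242.07744426 194.        ]
[599.32262904 240.25453598 194.        ]
[646.24478952 243.99147793 194.        ]
38.9417 [ 0.2   0.46  1.15 -0.    1.54 -1.44]
```

View pics/w11.png

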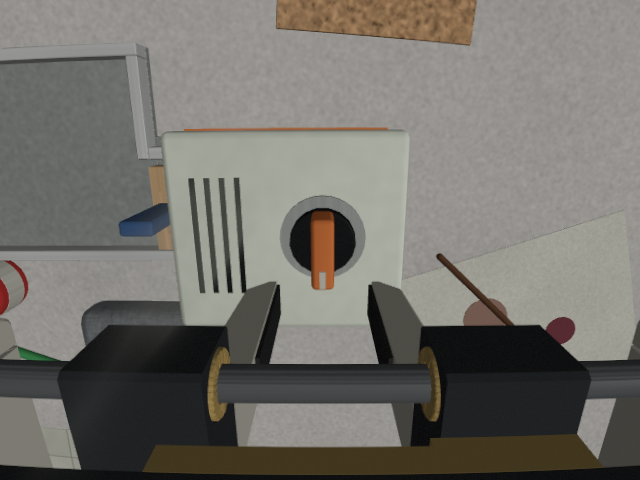

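Knob bar at (322,211)–(322,290), aligned between the fingers.

```bash
python3 - <<'E'
from h import *
w=np.load('w11.npy',allow_pickle=True).item()
a=onz(w,322.5,290,194); b=onz(w,322,211,194); k=(a+b)/2; print(a,b,k)
YK=A+np.pi
k=[624,(k[1]+242.2)/2]
robot.move_linear([*k,168],ori=dn(YK),speed=80,f_stop=8); print(robot.current_tcp_pos())
robot.move_gripper(0); print(robot.current_gripper_width()*93,robot.current_contact_force())
for s in (.3,.6,.9,1.1,1.2,1.26):
    robot.move_ptp([*k,168],dn(YK-s)); print(s,robot.current_ft_torque().round(2),robot.current_contact_force().round(1))
robot.sleep(0.3)
print(robot.current_ft_torque().round(2),robot.current_eef_rot()[2])
shot('top','t3.png'); shot('side','s3.png'); print(robot.current_t())
E
```

```text
[646.57054189 244.1611138  194.        ] [593.37551159 239.78072574 194.        ] [619.97302674 241.97091977 194.        ]
[624.41731674 242.19961589 168.70996874]
14.652801219157471 [-0.12565228 -5.03869055  1.50423105]
0.3 [-1.02 -0.09  0.04] [-1.2 -5.7  0.8]
0.6 [-1.15 -0.07  0.13] [-0.8 -6.8  2.2]
0.9 [-1.28  0.07  0.1 ] [-1.5 -7.6  1.5]
1.1 [-1.36  0.13  0.12] [-1.1 -8.1  3.1]
1.2 [-1.39  0.19  0.13] [-1.8 -7.1  3. ]
1.26 [-1.35  0.15  0.75] [-2.2 -6.9  2.5]
[-1.43  0.17  0.76] 1.9610848734454798
43.175
```

```bash
python3 - <<'E'
from h import *
robot.move_gripper(0.8); p=robot.current_tcp_pos(); robot.sleep(.3)
robot.move_linear([p[0],p[1],260],speed=150)
robot.move_ptp([624,242,260],dn(A+np.pi))
w=shot('wrist','w12.png'); o=np.load('w11.npy',allow_pickle=True).item()
for im in (o,w): print(blob(im['img'],(3,120,80),(18,255,255),(280,190,370,300))[:1],'handle',blob(im['img'],(100,90,30),(125,255,255),(100,180,180,260))[:1])
hd=np.array([638.5,83.2]); print(robot.current_t())
robot.move_gripper(0.45); robot.move_ptp([*hd,255],dn(Y))
w=shot('wrist','w13.png'); print(blob(w['img'],(100,90,30),(125,255,255),(250,150,400,330))[:2], proj(w,[*hd,116]),proj(w,[*hd,40]))
E
```

```text
[(1591, np.float64(322.3), np.float64(247.8), np.int32(311), np.int32(212), np.int32(23), np.int32(77))] handle [(663, np.float64(137.5), np.float64(224.3), np.int32(119), np.int32(205), np.int32(40), np.int32(31))]
[(1547, np.float64(322.3), np.float64(248.7), np.int32(311), np.int32(211), np.int32(23), np.int32(78))] handle [(709, np.float64(137.8), np.float64(223.3), np.int32(118), np.int32(204), np.int32(44), np.int32(32))]
46.5
[(735, np.float64(324.2), np.float64(221.5), np.int32(317), np.int32(196), np.int32(16), np.int32(50))] [324.51663993 228.75443434] [324.32790695 209.79117178]
```

Knob sprang back, handle unmoved. Slide back out.

```bash
python3 - <<'E'
from h import *
hd=[638.5,83.2]
robot.move_linear([*hd,75],speed=100,f_stop=10)
robot.move_gripper(0); print(robot.current_gripper_width()*93)
h=rel(-Y_*261,60,20)
if not h:
    h=rel(-X_*95,60,20)
    if not h: rel(-X_*18,15,8)
print(robot.current_t(),robot.current_tcp_pos())
w=shot('wrist','w14.png')
E
```

```text
14.011459655992363
moved -0.3 -261.1 -0.0 False [-1.2  5.2  2.9]
moved -95.1 -0.0 0.0 False [ 0.3 -1.   1.1]
moved -11.5 0.2 0.1 True [1.8 0.9 1.7]
58.0583 [ 552.47925295 -185.36787611   75.13626373]
```

```bash
python3 - <<'E'
from h import *
rel(-X_*4,10,12)
robot.move_gripper(0.45); rel(np.array([0,0,120]),150); robot.move_ptp([555,-150,300],dn(Y))
w=shot('wrist','w15.png'); np.save('w15.npy',w,allow_pickle=True)
o=np.array([588.57,14.9]); ms=np.array([X_[:2],Y_[:2]]).T
for y in(28,86):
  s=o+ms@[-50,-99+y]; print(y,s,proj(w,[*s,83]))
print('heads',blob(w['img'],(22,90,70),(34,255,255),(270,0,380,200))[:2],robot.current_t())
E
```

```text
moved -0.8 0.0 0.5 False [10.1  3.2 -2.1]
moved -0.6 0.4 119.0 False [-0.4  0.4  0.1]
28 [544.30669605 -59.8111767 ] [320.79340866 116.99058267]
86 [539.74680655  -1.99070102] [320.72930408  52.08327218]
heads [(1061, np.float64(317.1), np.float64(112.9), np.int32(296), np.int32(90), np.int32(39), np.int32(45)), (78, np.float64(332.3), np.float64(29.3), np.int32(326), np.int32(23), np.int32(12), np.int32(14))] 60.9167
```

View pics/w15.png

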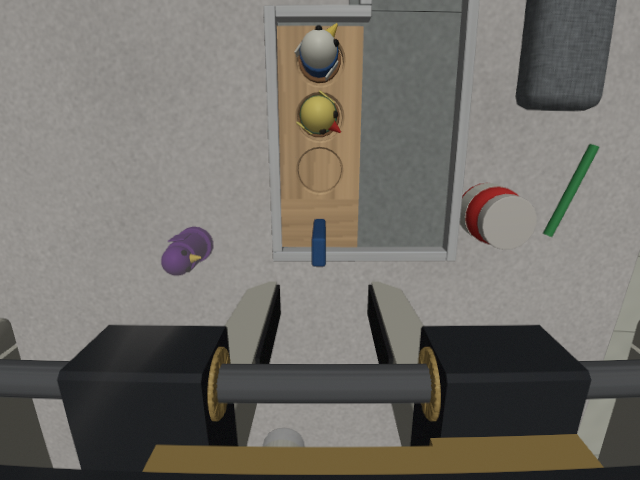

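Tray at bay front with both birds upright: green head (318,114), blue head (319,50). Move them to the cork.

```bash
python3 - <<'E'
from h import *
w=np.load('w15.npy',allow_pickle=True).item()
g=onz(w,318.5,114.5,83);b=onz(w,319,50,83);print(g,b)
for P,y in ((b,318),(g,234)):
    pick(P[0],P[1],16)
    robot.move_ptp([396,y,175],dn(Y))
    place(396,y,4,above=0.3)
    robot.move_gripper(0.65); rel(np.array([0,0,150]),200)
robot.move_ptp([396,150,330],dn(Y))
w=shot('wrist','w16.png'); np.save('w16.npy',w,allow_pickle=True)
shot('top','t4.png'); print(robot.current_t())
E
```

```text
[541.93056157 -57.68937523  83.        ] [ 5.38012409e+02 -3.24858594e-01  8.30000000e+01]
grip 0.4010765569918041 30.000642836093903
place hit True bird z 4.309268196736294 t 67.4083
moved -0.7 -0.3 149.0 False [ 0.1 -0.1 -0.4]
grip 0.403965982122202 30.00076800584793
place hit True bird z 4.3213620602443505 t 75.6417
moved -0.7 -0.2 149.1 False [-0.9  0.3 -0.8]
77.975
```

View pics/w16.png

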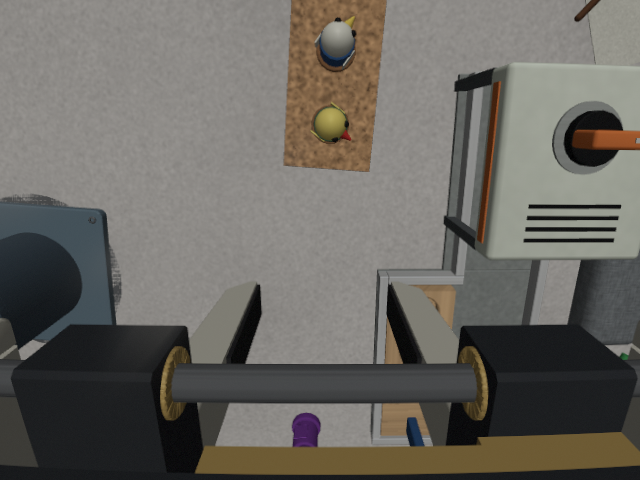

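Both birds stand on the cork, at (337,43) and (330,123). Last check that the tray is still at the front, then hand in.

```bash
python3 - <<'E'
from h import *
robot.move_ptp([555,-150,300],dn(Y))
w=shot('wrist'); o=np.load('w15.npy',allow_pickle=True).item()
for i in(o,w): print(blob(i['img'],(8,70,90),(22,200,255),(260,0,380,260))[0],blob(i['img'],(100,90,30),(125,255,255),(290,180,360,290))[:1])
d=shot('top'); print(blob(d['img'],(22,90,70),(34,255,255),(90,290,190,360))[:2], proj(d,[396,234,71]))
E
```

```text
(14211, np.float64(319.5), np.float64(143.0), np.int32(277), np.int32(26), np.int32(86), np.int32(221)) [(587, np.float64(318.5), np.float64(243.2), np.int32(312), np.int32(219), np.int32(14), np.int32(47))]
(17102, np.float64(318.8), np.float64(132.4), np.int32(276), np.int32(26), np.int32(86), np.int32(221)) [(579, np.float64(318.3), np.float64(242.8), np.int32(312), np.int32(219), np.int32(13), np.int32(47))]
[(152, np.float64(149.1), np.float64(325.3), np.int32(142), np.int32(318), np.int32(15), np.int32(15)), (27, np.float64(158.1), np.float64(331.2), np.int32(155), np.int32(328), np.int32(7), np.int32(7))] [148.55785063 325.42458521]
```

```bash
python3 -c "
from bench import robot
print(robot.hand_in())"
```

```text
the job is handed in; nothing more can be done
None
```

I handed the job in at about 80 s. The blue and green birds (no red one was present) went through the lamp and now stand upright on the cork, the knob was twisted to its stop and sprang back, and the tray is back at the front of the loading bay.

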